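# Pack finished dental models in a folding tray and book the case out

## Task

Fold up the four sides of the teal dispatch tray so that they stand upright, then set every finished plaster model that is lying on the bench flat on the tray's floor, teeth up. Then book the case out on the console by pressing its keys fully down one at a time in this order: blue, yellow, green, blue, green; never press the red cancel key. Leave the tray packed with its sides up, and do not shift or topple the blue articulator, the white pot or the black handpiece rest.

Things in the scene. Friction and masses are not known exactly. Their poses are not given: they have to be found in the camera images.
- tray: Teal folding tray, fixed to the bench on a grey mat. Origin: centre of its floor's underside, at bench height; x points to its far side, y to its left side, z up. Floor 140 (x) by 176 (y) mm, 4 mm thick. Four hinged sides, 38 mm from hinge to free edge, 4 mm thick, start lying outward, raised a little; up, they make an open box of 140 by 176 mm inside.
- side_far (a joint): Hinge of the tray side that lies toward the tray's +x: 0 is lying flat outward, 1.57 is upright, stop at 1.58; it starts at 0.12 to 0.5 and a stiff hinge (0.08 N m of friction) keeps it where it is left. The hinge line is parallel to the tray's y, at x = +70 mm and z = 4 mm in the tray's frame; the side is 176 mm wide.
- side_far_tab (a point): Point on the yellow pull tab of that side (+x), 60 mm from the hinge line, in mid-thickness. The tab, in the side's plane and at mid-width, is 26 mm wide along the hinge, 4 mm thick, and runs from 38 to 70 mm from the hinge line. Pinched across the 26 mm it pivots between the pads, so the gripper may keep pointing down.
- side_left (a joint): Hinge of the tray side that lies toward the tray's +y: 0 is lying flat outward, 1.57 is upright, stop at 1.58; it starts at 0.12 to 0.5 and a stiff hinge (0.08 N m of friction) keeps it where it is left. The hinge line is parallel to the tray's x, at y = +88 mm and z = 4 mm in the tray's frame; the side is 140 mm wide.
- side_left_tab (a point): Point on the yellow pull tab of that side (+y), 60 mm from the hinge line, in mid-thickness. The tab, in the side's plane and at mid-width, is 26 mm wide along the hinge, 4 mm thick, and runs from 38 to 70 mm from the hinge line. Pinched across the 26 mm it pivots between the pads, so the gripper may keep pointing down.
- side_near (a joint): Hinge of the tray side that lies toward the tray's -x: 0 is lying flat outward, 1.57 is upright, stop at 1.58; it starts at 0.12 to 0.5 and a stiff hinge (0.08 N m of friction) keeps it where it is left. The hinge line is parallel to the tray's y, at x = -70 mm and z = 4 mm in the tray's frame; the side is 176 mm wide.
- side_near_tab (a point): Point on the yellow pull tab of that side (-x), 60 mm from the hinge line, in mid-thickness. The tab, in the side's plane and at mid-width, is 26 mm wide along the hinge, 4 mm thick, and runs from 38 to 70 mm from the hinge line. Pinched across the 26 mm it pivots between the pads, so the gripper may keep pointing down.
- side_right (a joint): Hinge of the tray side that lies toward the tray's -y: 0 is lying flat outward, 1.57 is upright, stop at 1.58; it starts at 0.12 to 0.5 and a stiff hinge (0.08 N m of friction) keeps it where it is left. The hinge line is parallel to the tray's x, at y = -88 mm and z = 4 mm in the tray's frame; the side is 140 mm wide.
- side_right_tab (a point): Point on the yellow pull tab of that side (-y), 60 mm from the hinge line, in mid-thickness. The tab, in the side's plane and at mid-width, is 26 mm wide along the hinge, 4 mm thick, and runs from 38 to 70 mm from the hinge line. Pinched across the 26 mm it pivots between the pads, so the gripper may keep pointing down.
- model_a: Finished plaster dental model (white base with a yellow layer, pink gum and white teeth on top), may be absent. Solid block 50 mm (x) by 38 mm (y), 20 mm high with upright faces; gum and teeth inset 3 to 4 mm above that, to 30 mm. Mass 80 to 130 g. Origin: centre of the underside, z up through the teeth.
- model_b: Finished plaster dental model (grey base with a white layer, pink gum and white teeth on top), may be absent. Solid block 50 mm (x) by 38 mm (y), 20 mm high with upright faces; gum and teeth inset 3 to 4 mm above that, to 30 mm. Mass 80 to 130 g. Origin: centre of the underside, z up through the teeth.
- model_c: Finished plaster dental model (white base with a terracotta layer, pink gum and white teeth on top), may be absent. Solid block 50 mm (x) by 38 mm (y), 20 mm high with upright faces; gum and teeth inset 3 to 4 mm above that, to 30 mm. Mass 80 to 130 g. Origin: centre of the underside, z up through the teeth.
- model_d: Finished plaster dental model (yellow base with a grey layer, pink gum and white teeth on top), may be absent. Solid block 50 mm (x) by 38 mm (y), 20 mm high with upright faces; gum and teeth inset 3 to 4 mm above that, to 30 mm. Mass 80 to 130 g. Origin: centre of the underside, z up through the teeth.
- key_blue_top (a point): Centre of the top face of the blue key, 59 mm above the bench when up: round blue spring button, 26 mm across, in a black housing on the console; it is pressed straight down. The point moves with the key. The keys sit in a 2 by 2 array, 64 mm apart, on a grey booking console fixed to the bench (190 by 150 mm, 36 mm high, yaw up to 0.25 rad); which colour sits where varies.
- key_blue (a joint): Travel of the blue key: 0 up, 0.006 m fully down; full travel takes 4.5 N and the spring brings it back. A press counts from 4.5 mm, kept for 0.1 s.
- key_yellow_top (a point): Centre of the top face of the yellow key, 59 mm above the bench when up: round yellow spring button, 26 mm across, in a black housing on the console; it is pressed straight down. The point moves with the key.
- key_yellow (a joint): Travel of the yellow key: 0 up, 0.006 m fully down; full travel takes 4.5 N and the spring brings it back. A press counts from 4.5 mm, kept for 0.1 s.
- key_green_top (a point): Centre of the top face of the green key, 59 mm above the bench when up: round green spring button, 26 mm across, in a black housing on the console; it is pressed straight down. The point moves with the key.
- key_green (a joint): Travel of the green key: 0 up, 0.006 m fully down; full travel takes 4.5 N and the spring brings it back. A press counts from 4.5 mm, kept for 0.1 s.
- key_red_top (a point): Centre of the top face of the red key, 59 mm above the bench when up: round red spring button, 26 mm across, in a black housing on the console; it is pressed straight down. The point moves with the key.
- key_red (a joint): Travel of the red key: 0 up, 0.006 m fully down; full travel takes 4.5 N and the spring brings it back. A press counts from 4.5 mm, kept for 0.1 s. This is the cancel key.
- articulator: Blue articulator with a set of models mounted in it, 90 by 100 by 123 mm high, loose, stands by; origin: centre of its underside.
- pot: White round pot, 56 mm across, 40 mm high, loose, stands by; origin: centre of its underside.
- rest: Black handpiece rest with two horns, 50 by 120 by 57 mm high, loose, stands by; origin: centre of its underside.

How it is judged (in metres and radians):
On the way, in this order (a step that is already met when the one before it is completed fails the run):
1. all four sides of the tray stand upright (over 1.40 rad) (value of joint each of side_far, side_left, side_near, side_right above 1.4 rad), for 0.2 s.
2. every model present lies flat in the tray, teeth up, let go (x of model_a in the frame of tray between -0.06 and 0.06 m and y of model_a in the frame of tray between -0.078 and 0.078 m and z of each of model_a, model_b, model_c, model_d in the frame of tray below 0.009 m and angle between each of model_a, model_b, model_c, model_d's own z axis and vertical below 0.2 rad and contact force between the fingers and model_a below 0.05 N and linear speed of each of model_a, model_b, model_c, model_d below 0.02 m/s and x of model_b in the frame of tray between -0.06 and 0.06 m and y of model_b in the frame of tray between -0.078 and 0.078 m and contact force between the fingers and model_b below 0.05 N and x of model_c in the frame of tray between -0.06 and 0.06 m and y of model_c in the frame of tray between -0.078 and 0.078 m and contact force between the fingers and model_c below 0.05 N and x of model_d in the frame of tray between -0.06 and 0.06 m and y of model_d in the frame of tray between -0.078 and 0.078 m and contact force between the fingers and model_d below 0.05 N), for 0.2 s.
3. the blue key is pressed fully down (value of joint key_blue above 0.0045 m), for 0.1 s.
4. the yellow key is pressed fully down (value of joint key_yellow above 0.0045 m), for 0.1 s.
5. the green key is pressed fully down (value of joint key_green above 0.0045 m), for 0.1 s.
6. the blue key is pressed fully down (value of joint key_blue above 0.0045 m), for 0.1 s.
7. the green key is pressed fully down (value of joint key_green above 0.0045 m), for 0.1 s.
At the end, for the whole second after the job is handed in: All four sides over 1.40 rad; every model present within the tray (origin within 60 mm in x and 78 mm in y of the tray's centre), its underside on the tray's floor (origin under 9 mm above the bench), tilted less than 0.2 rad, at rest and released; all keys up again (under 2 mm) (all of step 1 and all of step 2 and value of joint each of key_blue, key_yellow, key_green, key_red below 0.002 m); the robot touches nothing.
It fails at once if the red cancel key is pressed (over 3 mm) (value of joint key_red above 0.003 m).
It fails at once if two keys are down at once (value of joint each of key_blue, key_yellow above 0.003 m or value of joint each of key_blue, key_green above 0.003 m or value of joint each of key_blue, key_red above 0.003 m or value of joint each of key_yellow, key_green above 0.003 m or value of joint each of key_yellow, key_red above 0.003 m or value of joint each of key_green, key_red above 0.003 m).
It fails at once if the articulator, pot or rest is shifted by more than 30 mm or tipped (distance of any of articulator, pot, rest from where it was at the start of the episode above 0.03 m or angle between any of articulator, pot, rest's own z axis and vertical above 0.4 rad).
Of model_a, model_b, model_c, model_d only 2 to 4 are there at a start; the rules pass over those that are not, and their reading is None.
At some moment in a run one of model_a, model_b, model_c, model_d may be knocked a few centimetres aside while the robot is not near it.
Once in a run the grip may slacken for a moment while it holds something.
It also fails if it takes over 210 s, if anything falls off the work surface, if the arm or the gripper's body presses on something with over 40 N, if the wrist force passes 120 N, or if a joint passes its speed limit or range.

## Robot

A 6-joint arm with a two-finger parallel gripper is mounted at the origin on the work surface. World frame = base frame: x ahead of the robot, y to its left, z up, the work surface at z = 0. Lengths are in mm, angles in degrees, forces in N, time in s.
With the tool pointing down it reaches from about 350 to 850 mm from the base axis. Payload 8.1 kg.
Tool frame: the origin (TCP) lies between the finger pads; the fingertips stand 22 mm ahead of it and the grasp point (between the pads) lies 3 mm ahead of it; z points along the fingers, y is the line along which they close (so a half turn about z gives the same grasp; the last joint's range is limited). The gripper opens to 85 mm and grips with 20 to 120 N. Pads are 22 mm wide; open, the fingers measure 114 mm over their backs; the gripper's body (76 mm by 85 mm) begins 54 mm behind the grasp point. The pads swing forward as they close: fully open they stand 13 mm farther back than shut.
Start: joints at [-74.164, 7.471, 85.268, -0, 87.261, -4.893], TCP at [212.395, -561.154, 253.292] pointing down, gripper open.
Joint ranges: [-169.43, 169.43], [-51.17, 129.36], [1.28, 143.12], [-76.62, 256.62], [0, 156.53], [-152.29, 152.29]. Speed limits (degrees/s): [136.94, 136.94, 159.86, 180, 180, 180].

## Interface

Orientations are given as [roll, pitch, yaw] about the fixed x, y, z axes, in that order (R = Rz(yaw) Ry(pitch) Rx(roll)).
In Python, from bench import r, vision gives the robot as it stands.
- The arm moves only by the tool step_arm, never from a script. Its argument "targets" is a list that holds one entry, the list of rows, each a list of 6 numbers: the shift along the world's x, y, z in mm, then the turn, a rotation vector about the world's x, y, z in rad. In form: [[[x, y, z, rx, ry, rz], ...]]. A call has 1 to 12 rows; each row is the pose to reach, as a shift and turn from the pose commanded when the call began; what a row does not reach only later rows make up. A row lasts 1/12 s, in which the tool goes at most 41.7 mm and 7.16 degrees, less where a joint would pass 70% of its speed; a pose out of reach is approached as far as the arm can. A call with a gripper value outside its range is refused whole. "fingers" is the gripper's target within -1 to 1 (shut at 1, half-way at 0, fully open at -1), set as the call begins (left out, the last holds). The fingers move at their own pace and stop on an object; "newtons" is the grip in N (left out, the last holds). Time passes only in rows, so rows that repeat a pose let the fingers close. It gives the time, the measured TCP pose, the force, the opening and the grip force at its end, in the units of the state.
- r.sense(): the state, without advancing time (a new reading comes with each control period).
- vision.snapshot(name): name is "scene" or "top" or "wrist"; returns a dict with "img" (384x512x3 uint8, blue, green, red), "mtx" (3x3 intrinsics, pixels), "D" ([k1, k2, p1, p2, k3] as OpenCV has them; the pictures are not rectified), "eye" and "attitude" of the camera in the world. Camera axes: x right, y up, looking along -z (the intrinsics and any distortion apply to the point x, -y, -z); pixel columns grow to the right and rows downward; lengths in mm; the calibration is good to about 2 mm. A picture is of the moment at which its call begins. There is no depth.
- r.hand_in(): hands the job in; it is judged then, once.
The state is a dict: "time": time; "joint_pos": joint angles; "qd": joint speeds; "joint_efforts": joint torques, N m; "tool_pos": TCP position; "tcp_rot": TCP orientation; "ft_force": force on the tool from outside, world axes, zero at the start; "wrist_torque": the same for the moment, N m; "finger_gap": finger opening in mm; "grip_force": force on a finger pad.
Only numpy, scipy, OpenCV 4.12 (cv2) and the standard library are available. Lean on these libraries where they do the work, as an engineer would, in place of code of your own. Each camera call takes 0.05 s, during which the arm holds its last target. There are 200 camera calls.

## Working session

There is one attempt and no reset: what is moved stays moved. The work goes in short steps, Python scripts to look and compute and a tool call to move; the robot and the scene stay as the last step left them, time stands still between calls to the robot, and variables do not carry over. Pictures are saved under pics/ and viewed, at most 14 in all, crops included, and the job is handed in when it is done.

Besides the shell and the picture viewer there is one more tool, called after "Call:" as name(argument=value, ...), one argument or row to a line, values as JSON. step_arm: Moves the arm, as the interface text tells. Its arguments: {"type":"object","properties":{"targets":{"type":"array"},"fingers":{"type":"number"},"newtons":{"type":"number"}},"required":["targets"]}

```bash
ls; mkdir -p pics
cat > h.py <<'E'
import numpy as np, cv2
from bench import r, vision
def snap(n,f=None):
    s=vision.snapshot(n)
    if f: cv2.imwrite('pics/'+f,s['img'])
    return s
def Rm(s):
    from scipy.spatial.transform import Rotation as R
    a=np.array(s['attitude'],float)
    if a.shape==(3,3): return a
    if a.size==4: return R.from_quat(a).as_matrix()
    return R.from_euler('xyz',a,degrees=True).as_matrix()
def ray(s,uv):
    p=cv2.undistortPoints(np.array(uv,float).reshape(-1,1,2),np.array(s['mtx'],float),np.array(s['D'],float)).reshape(-1,2)
    d=np.c_[p[:,0],-p[:,1],-np.ones(len(p))]@Rm(s).T
    return np.array(s['eye'],float),d
def onz(s,uv,z):
    e,d=ray(s,uv); t=(z-e[2])/d[:,2]
    return e+t[:,None]*d
def proj(s,P):
    c=(np.array(P,float).reshape(-1,3)-np.array(s['eye']))@Rm(s)
    c=c*[1,-1,-1]
    return cv2.projectPoints(c,np.zeros(3),np.zeros(3),np.array(s['mtx'],float),np.array(s['D'],float))[0].reshape(-1,2)
E
python3 - <<'E'
from h import *
for n in('scene','top','wrist'):
    s=snap(n,n+'0.png'); print(n,s['eye'],s['attitude'],s['mtx'],s['D'])
print(r.sense())
a=cv2.imread('pics/top0.png');cv2.imwrite('pics/top0b.png',cv2.resize(a,(800,600)))
a=cv2.imread('pics/scene0.png');cv2.imwrite('pics/scene0b.png',cv2.resize(a,(800,600)))
E
```

```text
pics
scene [892.60577379 521.95757568 788.61979069] [ 40.18213887   0.43533179 150.33800321] [[352.84432768   0.         255.60346071]
 [  0.         352.84432768 192.95329513]
 [  0.           0.           1.        ]] [-0.08687748  0.          0.          0.          0.        ]
top [456.27232296   4.26642076 907.92734984] [  9.34564389  -0.85165071 -90.39243885] [[346.81565877   0.         262.12682851]
 [  0.         346.81565877 192.42217256]
 [  0.           0.           1.        ]] [-0.03868454  0.          0.          0.          0.        ]
wrist [ 287.7724201  -531.03503891  373.31281898] [-18.43873297   0.09418383 -69.2805463 ] [[314.70271682   0.         260.39998582]
 [  0.         314.70271682 188.0067318 ]
 [  0.           0.           1.        ]] [0.00040516 0.         0.         0.         0.        ]
{'time': 0.15, 'joint_pos': array([-7.41641519e+01,  7.50667218e+00,  8.53171318e+01,  1.36716199e-04,
        8.72619901e+01, -4.89564933e+00]), 'qd': array([ 0.00408096, -0.18118931, -0.12991924,  0.09416556,  0.05557524,
        0.08454853]), 'joint_efforts': array([ 2.76570254e-04, -5.70065331e+01, -5.01159346e+01, -1.22632646e-04,
        9.68627399e-03,  6.48670220e-05]), 'tool_pos': array([ 212.27741601, -560.75521585,  252.44876732]), 'tcp_rot': array([-1.79914531e+02, -7.45782016e-03,  2.07314852e+01]), 'ft_force': array([-0.08442645,  0.5286449 , -0.37445877]), 'wrist_torque': array([-0.00884422,  0.0417482 ,  0.00227381]), 'grip_force': 0.0, 'finger_gap': 85.5707616417825}
```

View pics/top0b.png

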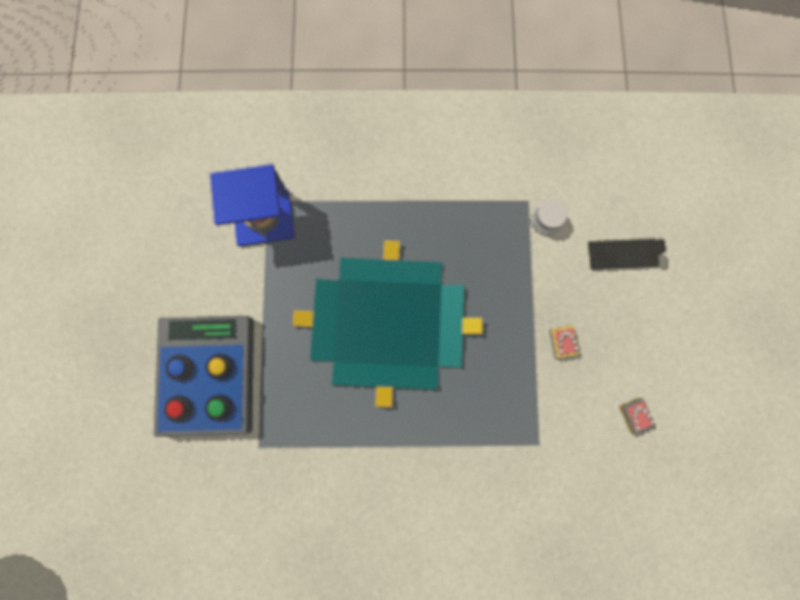

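View pics/scene0b.png

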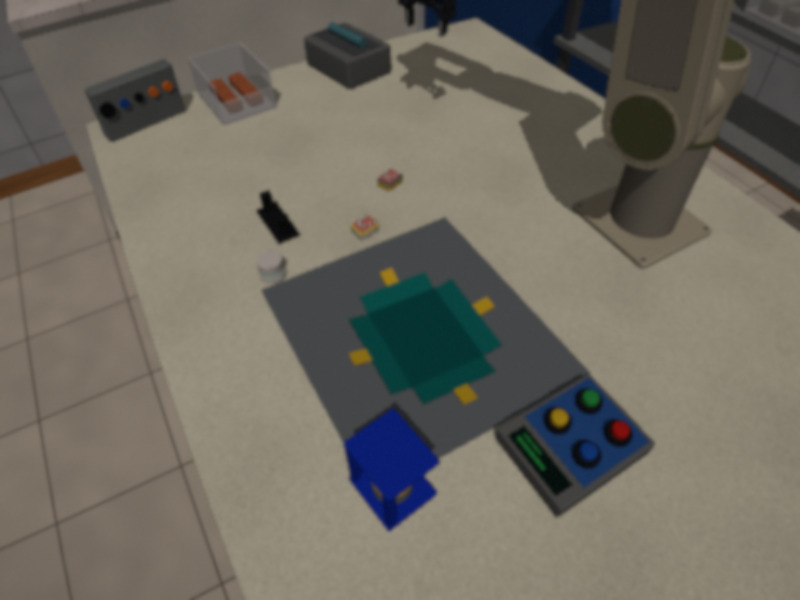

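Two models are out (upscaled top view at about (565,343) and (638,416)). The tray is at (387,323), the console at (203,377), and the articulator stands near the tray's far-left corner. Next I measure the tabs in two views, the keys and the models.

```bash
cat >> h.py <<'E'
def blobs(img,lo,hi,amin=25,roi=None):
    h=cv2.cvtColor(img,cv2.COLOR_BGR2HSV); m=cv2.inRange(h,np.array(lo),np.array(hi))
    if roi:
        k=np.zeros_like(m);x0,y0,x1,y1=roi;k[y0:y1,x0:x1]=255;m&=k
    n,l,st,c=cv2.connectedComponentsWithStats(m)
    return [(c[i],st[i,4],(l==i)) for i in range(1,n) if st[i,4]>=amin]
def tri(s1,a,s2,b):
    e1,d1=ray(s1,[a]);e2,d2=ray(s2,[b]);d1=d1[0]/np.linalg.norm(d1[0]);d2=d2[0]/np.linalg.norm(d2[0])
    t=np.linalg.lstsq(np.c_[d1,-d2],e2-e1,rcond=None)[0]
    p,q=e1+t[0]*d1,e2+t[1]*d2
    return (p+q)/2,np.linalg.norm(p-q)
E
python3 - <<'E'
from h import *
t=snap('top');s=snap('scene')
for n,c in(('top',t),('scene',s)):
    for b in blobs(c['img'],(18,120,90),(32,255,255),15): print(n,b[0].round(1),b[1],onz(c,[b[0]],20)[0].round(1),onz(c,[b[0]],59)[0].round(1))
# keys in top
for nm,lo,hi in(('blue',(100,150,60),(125,255,255)),('green',(50,120,60),(75,255,255)),('red',(0,150,80),(10,255,255)),('red',(170,150,80),(180,255,255))):
    for n,c in(('top',t),('scene',s)):
        for b in blobs(c['img'],lo,hi,15): 
            if n=='scene' or b[0][0]<170: print(nm,n,b[0].round(1),b[1],onz(c,[b[0]],59)[0].round(1))
# models
for box in((345,200,380,240),(390,250,430,285)):
    x0,y0,x1,y1=box;cr=t['img'][y0:y1,x0:x1].astype(int)
    bg=np.median(cr.reshape(-1,3),0);m=((abs(cr-bg).max(2)>40)*255).astype(np.uint8)
    c=max(cv2.findContours(m,cv2.RETR_EXTERNAL,cv2.CHAIN_APPROX_NONE)[0],key=cv2.contourArea)
    p=c.reshape(-1,2)+[x0,y0]
    q=onz(t,p,15)[:,:2].astype(np.float32);print('model',cv2.minAreaRect(q))
for i,(cx,cy) in enumerate(((362,219),(409,266))):
    cv2.imwrite(f'pics/m{i}.png',cv2.resize(t['img'][cy-25:cy+25,cx-25:cx+25],(400,400),interpolation=cv2.INTER_CUBIC))
a=np.hstack([cv2.imread('pics/m0.png'),cv2.imread('pics/m1.png')]);cv2.imwrite('pics/m.png',a)
E
```

```text
top [250.4 159.5] 118 [690.4  20.3  20. ] [680.1  19.6  59. ]
top [193.5 203.5] 119 [574.3 167.1  20. ] [569.1 159.9  59. ]
top [301.9 208.1] 137 [ 560.9 -112.4   20. ] [ 556.3 -107.3   59. ]
top [354.8 217.4] 19 [ 535.8 -248.9   20. ] [ 532.4 -237.8   59. ]
top [362.1 226.7] 19 [ 511.7 -266.5   20. ] [ 509.3 -254.6   59. ]
top [138.4 234.1] 106 [496.3 305.7  20. ] [494.6 292.5  59. ]
top [245.5 253.8] 128 [445.6  33.   20. ] [446.   31.7  59. ]
scene [247.9 118.4] 28 [ 431.3 -354.4   20. ] [ 454.8 -309.9   59. ]
scene [234.  146.5] 26 [ 539.8 -250.    20. ] [ 557.7 -210.8   59. ]
scene [248.5 176.7] 91 [ 563.6 -110.4   20. ] [580.3 -78.3  59. ]
scene [309.  195.2] 96 [449.4  38.1  20. ] [471.9  62.7  59. ]
scene [230.1 228.1] 108 [694.6  26.7  20. ] [704.6  51.8  59. ]
scene [297.5 251.9] 119 [581.2 175.5  20. ] [597. 193.  59.]
scene [357.8 266.7] 95 [477.1 284.7  20. ] [498.2 296.8  59. ]
blue top [157.9 127.3] 1458 [766.2 256.5  59. ]
blue top [138.9 243.4] 607 [472.1 290.2  59. ]
blue top [112.4 234.9] 54 [492.7 356.1  59. ]
blue scene [393.4   5. ] 42 [-679.3 -780.2   59. ]
blue scene [79.  65.6] 24 [ 883.4 -980.6   59. ]
blue scene [374.6 277.9] 1775 [483.5 338.5  59. ]
blue scene [249.7 297.7] 2688 [751.4 236.9  59. ]
green top [136.4 208.6] 38 [556.9 300.4  59. ]
green top [137.9 260.6] 85 [431.  290.8  59. ]
green scene [378.  254.3] 83 [434.9 295.7  59. ]
green scene [339.4 289.5] 75 [570.1 319.9  59. ]
green scene [340.3 283.8] 26 [560.  310.2  59. ]
red top [111.3 261.3] 83 [429.3 355.   59. ]
red scene [154.4  53.4] 108 [ 580.8 -899.3   59. ]
red scene [142.5  57.8] 88 [ 635.5 -891.5   59. ]
red scene [396.8 274.9] 84 [434.1 359.4  59. ]
model ((530.2357788085938, -267.4458312988281), (56.01185607910156, 44.13266372680664), 8.716714859008789)
model ((409.0140380859375, -380.88299560546875), (57.580345153808594, 43.782352447509766), 23.947378158569336)
```

View pics/m.png

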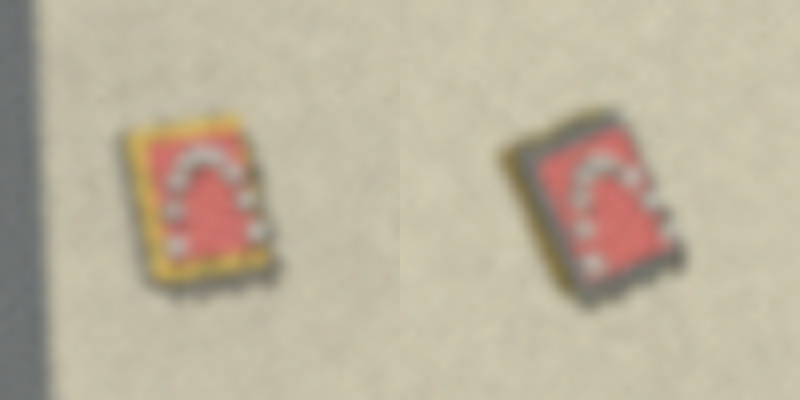

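The crops show model_a (yellow layer) and model_d (yellow base, grey layer), both teeth up. Now I triangulate the tabs and fit the tray frame.

Run:
```python
from h import *
t=snap('top');s=snap('scene')
T={'far':((250.4,159.5),(230.1,228.1)),'left':((193.5,203.5),(297.5,251.9)),'right':((301.9,208.1),(248.5,176.7)),'near':((245.5,253.8),(309,195.2))}
P={}
for k,(a,b) in T.items():
    P[k],e=tri(t,a,s,b); print(k,P[k].round(1),round(e,1), 'ang',np.degrees(np.arcsin((P[k][2]-4)/54)).round(1))
dx=P['far']-P['near'];dy=P['left']-P['right']
print('yaw x',np.degrees(np.arctan2(dx[1],dx[0])),'yaw y',np.degrees(np.arctan2(-dy[0],dy[1])))
A=np.c_[dx[:2],-dy[:2]];u=np.linalg.solve(A,(P['right']-P['near'])[:2]);c=(P['near']+u[0]*dx)[:2];print('centre',c)
for k in P: print(k,'dist',np.linalg.norm(P[k][:2]-c), 'cos',(np.linalg.norm(P[k][:2]-c)-(70 if k in('far','near') else 88))/54)
K={'yellow':((138.4,234.1),(357.8,266.7)),'green':((137.9,260.6),(378,254.3)),'red':((111.3,261.3),(396.8,274.9))}
for k,(a,b) in K.items(): print(k,tri(t,a,s,b)[0].round(1),tri(t,a,s,b)[1].round(1))
```

```text
far [692.5  20.7  11.1] 0.6 ang 7.5
left [575.9 169.6   7. ] 0.1 ang 3.2
right [ 561.6 -113.1   16.4] 0.8 ang 13.3
near [445.4  33.4  12.8] 0.3 ang 9.4
yaw x -2.9458282161743496 yaw y -2.8984735215366872
centre [568.70288783  27.08902424]
far dist 123.97830887400272 cos 0.9995983124815319
left dist 142.64516989102256 cos 1.011947590574492
right dist 140.35039139144703 cos 0.9694516924342044
near dist 123.50209375414177 cos 0.9907795139655883
yellow [494.7 294.7  52.6] 0.1
green [430.6 293.4  51.9] 0.6
red [429.3 357.9  51.9] 0.3
```

Opposite tabs give the tray: centre about (569,27), yaw -2.9°. Triangulated heights read about 6 mm low against the known 59 mm keys, so I allow for that. I go above the right tab first.

Call:
step_arm(
  targets=[
    [[30,40,-9,0,0,0.1],[65,80,-18,0,0,0.2],[95,120,-26,0,0,0.3],[125,160,-35,0,0,0.4],[155,200,-43,0,0,0.5],[185,240,-52,0,0,0.6],[220,280,-60,0,0,0.7],[250,320,-70,0,0,0.8],[280,360,-80,0,0,0.9],[310,400,-90,0,0,1.0],[335,430,-97,0,0,1.1],[349,447,-103,0,0,1.159]],
  ],
)

```text
time: 1.35
tool_pos: [516.0, -171.1, 165.6]
tcp_rot: [180.0, 0.0, 87.5]
ft_force: [0.4, -0.6, -0.1]
finger_gap: 85.4
grip_force: 0.0
```

Run:
```python
from h import *
S=r.sense();print(S['tool_pos'],S['tcp_rot'],S['time'])
w=snap('wrist','w1.png')
for b in blobs(w['img'],(18,120,90),(32,255,255),60): print(b[0].round(1),b[1],onz(w,[b[0]],20)[0].round(1))
print(proj(w,[S['tool_pos'],S['tool_pos']-[0,0,130]]))
```

```text
[ 515.96532466 -171.12101273  165.64347776] [1.79952410e+02 2.10641213e-02 8.74583479e+01] 1.35
[312.1 108.4] 1321 [ 560.7 -110.5   20. ]
[282.5 262.3] 511 [ 533.1 -254.5   20. ]
[[261.95677573 277.11744313]
 [261.09454778 186.44221575]]
```

View pics/w1.png

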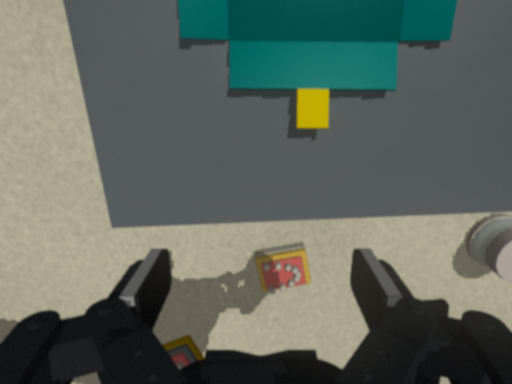

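The wrist view shows the right tab at (312,108), the teal right side above it, model_a at (283,270) and the pot at the right edge. The tab position agrees with triangulation to about 2 mm. I approach it.

Call:
step_arm(
  targets=[
    [[15,18,-20,0,0,0],[30,36,-45,0,0,0],[45,54,-75,0,0,0],[45,54,-75,0,0,0],[45,54,-75,0,0,0]],
  ],
)

```text
time: 1.82
tool_pos: [558.4, -117.5, 87.9]
tcp_rot: [-179.7, -0.1, 87.3]
ft_force: [-0.4, -0.5, 0.3]
finger_gap: 85.2
grip_force: 0.0
```

Run:
```python
from h import *
S=r.sense();print(S['tool_pos'],S['tcp_rot'],S['time'])
w=snap('wrist','w2.png')
for b in blobs(w['img'],(18,120,90),(32,255,255),60):
  print(b[0].round(1),b[1],onz(w,[b[0]],20)[0].round(1))
  c=np.argwhere(b[2])[:,::-1].astype(np.float32);q=onz(w,c,22)[:,:2].astype(np.float32);print(cv2.minAreaRect(q))
t=snap('top','t2.png')
```

```text
[ 558.40464882 -117.48043202   87.94269398] [-1.79704666e+02 -6.81553134e-02  8.72529803e+01] 1.8167
[265.5 205.5] 2095 [ 561. -110.   20.]
((561.0130615234375, -109.67415618896484), (33.58930206298828, 26.810440063476562), 87.33509826660156)
```

Call:
step_arm(
  targets=[
    [[2.5,2.5,-25,0,0,0],[2.5,2.5,-45,0,0,0],[2.5,2.5,-60,0,0,0],[2.5,2.5,-60,0,0,0]],
  ],
)

```text
time: 2.25
tool_pos: [560.8, -117.2, 29.2]
tcp_rot: [-179.9, -0.0, 87.1]
ft_force: [-1.3, -0.6, -0.5]
finger_gap: 85.5
grip_force: 0.0
```

Call:
step_arm(
  targets=[
    [[0,0,0,0,0,0],[0,0,0,0,0,0],[0,0,0,0,0,0],[0,0,0,0,0,0],[0,0,0,0,0,0],[0,0,0,0,0,0],[0,0,0,0,0,0],[0,0,0,0,0,0]],
  ],
  fingers=1,
  newtons=25,
)

```text
time: 2.92
tool_pos: [561.8, -117.1, 31.1]
tcp_rot: [-179.9, 0.1, 87.1]
ft_force: [-5.6, -3.8, 3.6]
finger_gap: 24.6
grip_force: 27.7
```

Call:
step_arm(
  targets=[
    [[0,3.3,6.7,0,0,0],[0.3,6.2,11,0,0,0],[0.5,9.4,15.4,0,0,0],[0.7,13,19.4,0,0,0],[0.9,17,23,0,0,0],[1.3,25.6,29,0,0,0],[1.8,35.3,33.5,0,0,0],[2.3,45.6,36.3,0,0,0],[2.8,52,37,0,0,0],[2.8,56.5,37.2,0,0,0],[2.8,57,37.2,0,0,0],[2.8,57,37.2,0,0,0]],
  ],
)

```text
time: 3.92
tool_pos: [564.9, -60.1, 69.5]
tcp_rot: [-180.0, 0.1, 87.2]
ft_force: [-9.3, -2.7, 13.8]
finger_gap: 24.1
grip_force: 24.4
```

Call:
step_arm(
  targets=[
    [[0,0,0,0,0,0],[0,0,0,0,0,0],[0,0,0,0,0,0]],
  ],
)

```text
time: 4.17
tool_pos: [564.9, -60.2, 69.5]
tcp_rot: [-180.0, 0.1, 87.1]
ft_force: [-9.2, -3.1, 13.5]
finger_gap: 23.5
grip_force: 24.4
```

Run:
```python
from h import *
w=snap('wrist');s=snap('scene')
a=np.hstack([cv2.resize(w['img'],(400,300)),cv2.resize(s['img'][100:300,150:417],(400,300))]);cv2.imwrite('pics/c3.png',a)
```

```text
(no output)
```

View pics/c3.png

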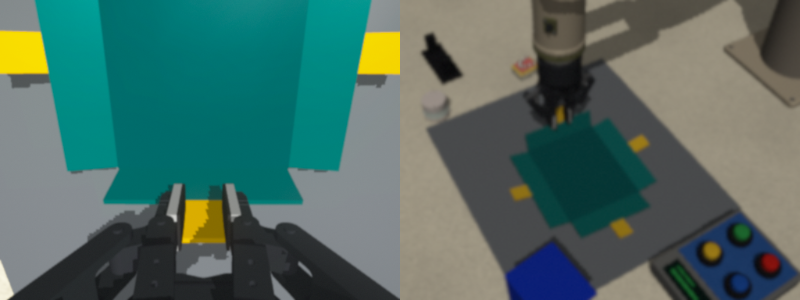

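The wrist view (left half) shows the right side lifted, with its free edge at row 203 and tab end at row 240. I check numerically whether that matches upright.

```bash
cat >> h.py <<'E'
C=np.array([568.7,27.1]);YAW=np.radians(-2.92)
ex=np.array([np.cos(YAW),np.sin(YAW)]);ey=np.array([-np.sin(YAW),np.cos(YAW)])
SIDE={'far':(ex,70,ey),'near':(-ex,70,ey),'left':(ey,88,ex),'right':(-ey,88,ex)}
def spt(k,d,a,l=0):
    n,h,t=SIDE[k];a=np.radians(a);p=C+n*(h+d*np.cos(a))+t*l
    return [*p,4+d*np.sin(a)]
E
python3 - <<'E'
from h import *
w=snap('wrist','w3.png')
k=[512/400,384/300]
for a in (75,80,85,90): print(a,[(proj(w,[spt('right',d,a,l)])[0]/k).round(0) for d,l in((0,0),(38,-70),(38,70),(70,0))])
E
```

```text
75 [array([204., 171.]), array([103., 205.]), array([304., 205.]), array([203., 246.])]
80 [array([204., 171.]), array([102., 201.]), array([305., 202.]), array([203., 239.])]
85 [array([204., 171.]), array([101., 198.]), array([306., 198.]), array([203., 231.])]
90 [array([204., 171.]), array([101., 193.]), array([307., 194.]), array([204., 222.])]
```

It reads about 79°, so it needs another 11 mm inward.

Call:
step_arm(
  targets=[
    [[0,4,1,0,0,0],[0,8,1.5,0,0,0],[0,11,1.5,0,0,0],[0,11,1.5,0,0,0],[0,11,1.5,0,0,0]],
  ],
)

```text
time: 4.73
tool_pos: [565.4, -48.3, 69.6]
tcp_rot: [180.0, -0.0, 87.2]
ft_force: [-0.7, 0.3, -0.1]
finger_gap: 0.1
grip_force: 0.0
```

Run:
```python
from h import *
w=snap('wrist','w4.png')
b=max(blobs(w['img'],(18,120,60),(32,255,255),60,roi=(200,200,330,384)),key=lambda b:b[1]);p=np.argwhere(b[2]);print(b[0],p.min(0),p.max(0))
h=cv2.cvtColor(w['img'],cv2.COLOR_BGR2HSV);te=cv2.inRange(h,np.array((75,120,40)),np.array((95,255,255)));print([ (c,np.argwhere(te[:,c]).max()) for c in (160,170,180,330,345,360)])
for a in (80,85,90,95): print(a,[proj(w,[spt('right',d,a,l)])[0].round(0) for d,l in((0,0),(38,-70),(38,70),(70,0))])
```

```text
Traceback (most recent call last):
ValueError: max() iterable argument is empty
```

The tab slipped out and the fingers are now shut, so I look.

View pics/w4.png

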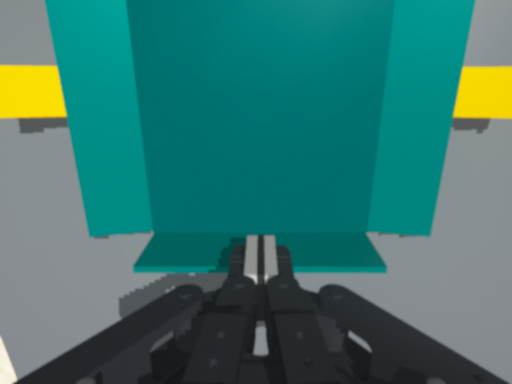

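Run:
```python
from h import *
w=snap('wrist')
for a in (65,70,75,80,85,90): print(a,[proj(w,[spt('right',d,a,l)])[0].round(0) for d,l in((0,-70),(38,-70),(38,70))])
```

```text
65 [array([154., 235.]), array([138., 288.]), array([384., 288.])]
70 [array([154., 235.]), array([136., 285.]), array([385., 285.])]
75 [array([154., 235.]), array([135., 281.]), array([386., 281.])]
80 [array([154., 235.]), array([134., 277.]), array([388., 277.])]
85 [array([154., 235.]), array([133., 272.]), array([389., 272.])]
90 [array([154., 235.]), array([132., 267.]), array([390., 267.])]
```

Call:
step_arm(
  targets=[
    [[0,0,25,0,0,0],[0,0,55,0,0,0],[-1,-20,60,0,0,0],[-2,-50,60,0,0,0],[-2.5,-57,60,0,0,0],[-2.5,-57,30,0,0,0],[-2.5,-57,5,0,0,0],[-2.5,-57,5,0,0,0]],
  ],
)

```text
time: 5.5
tool_pos: [558.7, -104.6, 68.5]
tcp_rot: [-179.5, -0.1, 87.1]
ft_force: [-0.4, 1.0, -2.3]
finger_gap: 0.2
grip_force: 0.0
```

The side stands at about 84–85° already. I push it from outside with shut fingers.

Call:
step_arm(
  targets=[
    [[2,10,0,0,0,0],[4,20,0,0,0,0],[4,25,0,0,0,0],[4,28,0,0,0,0],[4,30,0,0,0,0],[4,31,0,0,0,0]],
  ],
)

```text
time: 6.0
tool_pos: [567.6, -74.2, 75.5]
tcp_rot: [179.9, 0.0, 87.2]
ft_force: [0.7, -1.4, 0.9]
finger_gap: -0.1
grip_force: 0.8
```

Call:
step_arm(
  targets=[
    [[0,1,0,0,0,0],[0,2,0,0,0,0],[0,2,0,0,0,0]],
  ],
)

```text
time: 6.25
tool_pos: [567.5, -73.8, 75.4]
tcp_rot: [179.9, 0.1, 87.1]
ft_force: [0.8, -5.3, 3.4]
finger_gap: -0.0
grip_force: 2.9
```

Run:
```python
from h import *
w=snap('wrist')
h=cv2.cvtColor(w['img'],cv2.COLOR_BGR2HSV);te=cv2.inRange(h,np.array((75,120,40)),np.array((95,255,255)));print([ (c,np.argwhere(te[:,c]).max()) for c in (160,170,180,330,345,360)])
for a in (75,80,85,90): print(a,[proj(w,[spt('right',d,a,l)])[0].round(0) for d,l in((0,-70),(38,-70),(38,70))])
cv2.imwrite('pics/w5.png',w['img'])
```

```text
[(160, np.int64(222)), (170, np.int64(222)), (180, np.int64(222)), (330, np.int64(222)), (345, np.int64(221)), (360, np.int64(221))]
75 [array([147., 196.]), array([127., 235.]), array([382., 235.])]
80 [array([147., 196.]), array([125., 231.]), array([383., 231.])]
85 [array([147., 196.]), array([124., 226.]), array([384., 225.])]
90 [array([147., 196.]), array([123., 220.]), array([385., 220.])]
```

The right side stands at about 89° against its stop. Next is the near tab, turning the tool to yaw -2.9°.

Call:
step_arm(
  targets=[
    [[0,-10,5,0,0,0],[0,-10,35,0,0,0],[-10,0,65,0,0,-0.12],[-20,10,75,0,0,-0.24],[-35,25,75,0,0,-0.36],[-50,40,75,0,0,-0.48],[-65,55,75,0,0,-0.6],[-80,70,75,0,0,-0.72],[-95,85,75,0,0,-0.84],[-105,95,75,0,0,-0.96],[-115,102,75,0,0,-1.08],[-126,108,75,0,0,-1.2]],
  ],
  fingers=-1,
)

```text
time: 7.3
tool_pos: [440.0, 35.9, 149.5]
tcp_rot: [-180.0, 0.0, 18.1]
ft_force: [0.1, -0.2, -0.1]
finger_gap: 85.3
grip_force: 0.0
```

Call:
step_arm(
  targets=[
    [[0,0,-10,0,0,-0.12],[0,0,-25,0,0,-0.24],[0,0,-40,0,0,-0.371],[0,0,-50,0,0,-0.371],[0,0,-50,0,0,-0.371],[0,0,-50,0,0,-0.371]],
  ],
)

```text
time: 7.8
tool_pos: [440.2, 35.3, 99.0]
tcp_rot: [-180.0, 0.1, -2.7]
ft_force: [0.3, 0.7, -0.4]
finger_gap: 85.5
grip_force: 0.0
```

```bash
cat >> h.py <<'E'
def tab(k,z=20):
    S=r.sense();w=snap('wrist')
    print(S['tool_pos'].round(1),S['tcp_rot'].round(1),S['time'])
    for b in blobs(w['img'],(18,120,70),(32,255,255),150):
        q=onz(w,np.argwhere(b[2])[:,::-1],z)[:,:2].astype(np.float32);m=cv2.minAreaRect(q)
        print(b[0].round(),[np.round(x,1) for x in m])
    for a in (8,12,16,20,25,30): print(a,np.array(spt(k,60,a)).round(1),proj(w,[spt(k,38,a),spt(k,70,a)]).round().tolist())
    return w
E
python3 - <<'E'
from h import *
w=tab('near');cv2.imwrite('pics/w6.png',w['img'])
E
```

```text
[440.2  35.3  99. ] [-1.8e+02  1.0e-01 -2.7e+00] 7.8
[25. 10.] [array([565.5, 163.9]), array([29.1, 10.5]), np.float64(87.3)]
[449.   4.] [array([557. , -77.1]), array([16.8,  4.9]), np.float64(87.3)]
[261. 198.] [array([446.5,  35.7]), array([26.3, 33.2]), np.float64(87.3)]
8 [439.5  33.7  12.4] [[264.0, 173.0], [264.0, 218.0]]
12 [440.2  33.7  16.5] [[265.0, 174.0], [264.0, 219.0]]
16 [441.2  33.6  20.5] [[265.0, 174.0], [264.0, 221.0]]
20 [442.5  33.5  24.5] [[265.0, 174.0], [264.0, 221.0]]
25 [444.5  33.4  29.4] [[265.0, 173.0], [265.0, 222.0]]
30 [446.9  33.3  34. ] [[265.0, 172.0], [265.0, 221.0]]
```

Near tab found at (446.5,35.7) with a size match at z≈19 mm. I descend and pinch.

Call:
step_arm(
  targets=[
    [[3,0,-25,0,0,0],[3,0,-50,0,0,0],[3,0,-65,0,0,0],[3,0,-71,0,0,0],[3,0,-71,0,0,0]],
  ],
)

```text
time: 8.27
tool_pos: [443.0, 35.5, 27.6]
tcp_rot: [-180.0, 0.1, -2.8]
ft_force: [-0.2, 0.8, 0.2]
finger_gap: 85.4
grip_force: 0.0
```

Call:
step_arm(
  targets=[
    [[0,0,0,0,0,0],[0,0,0,0,0,0],[0,0,0,0,0,0],[0,0,0,0,0,0],[0,0,0,0,0,0],[0,0,0,0,0,0],[0,0,0,0,0,0],[0,0,0,0,0,0]],
  ],
  fingers=1,
  newtons=25,
)

```text
time: 8.93
tool_pos: [444.2, 35.1, 28.7]
tcp_rot: [180.0, -0.1, -2.9]
ft_force: [-1.0, -5.2, 2.6]
finger_gap: 24.8
grip_force: 27.5
```

Call:
step_arm(
  targets=[
    [[1.5,0,5,0,0,0],[3.4,0,9.5,0,0,0],[8.5,0,18.3,0,0,0],[15,-0.5,26,0,0,0],[22.7,-1,32.5,0,0,0],[31.5,-1.5,37.6,0,0,0],[41,-2,41,0,0,0],[51,-2.5,43,0,0,0],[56,-2.8,43,0,0,0],[58,-2.8,43,0,0,0],[58,-2.8,43,0,0,0],[58,-2.8,43,0,0,0]],
  ],
)

```text
time: 9.93
tool_pos: [501.9, 32.3, 71.6]
tcp_rot: [180.0, 0.0, -2.9]
ft_force: [-2.2, -4.5, 5.4]
finger_gap: 23.5
grip_force: 24.7
```

```bash
cat >> h.py <<'E'
def edge(k,hw):
    w=snap('wrist');S=r.sense();print(S['tool_pos'].round(1),S['finger_gap'],S['ft_force'].round(1))
    h=cv2.cvtColor(w['img'],cv2.COLOR_BGR2HSV);te=cv2.inRange(h,np.array((75,120,40)),np.array((95,255,255)))
    for a in (60,70,75,80,85,90):
        P=proj(w,[spt(k,38,a,l) for l in (-.75*hw,.75*hw,-.6*hw,.6*hw)])
        print(a,[(p.round().tolist(),int(np.argwhere(te[:,int(p[0])]).max(initial=-1)) if 0<=p[0]<512 else None) for p in P])
    cv2.imwrite('pics/e_%s.png'%k,w['img'])
E
python3 - <<'E'
from h import *
edge('near',88)
E
```

```text
[501.9  32.2  71.7] 23.66486328215975 [-1.3 -4.1  5.1]
60 [([380.0, 272.0], 261), ([150.0, 272.0], 261), ([357.0, 272.0], 261), ([173.0, 272.0], 261)]
70 [([384.0, 266.0], 261), ([147.0, 266.0], 261), ([360.0, 266.0], 261), ([171.0, 266.0], 261)]
75 [([385.0, 262.0], 261), ([146.0, 262.0], 261), ([361.0, 262.0], 261), ([170.0, 262.0], 261)]
80 [([386.0, 257.0], 261), ([145.0, 257.0], 261), ([362.0, 257.0], 261), ([169.0, 257.0], 261)]
85 [([387.0, 252.0], 261), ([144.0, 252.0], 261), ([363.0, 252.0], 261), ([168.0, 252.0], 261)]
90 [([388.0, 247.0], 261), ([143.0, 247.0], 261), ([364.0, 247.0], 261), ([167.0, 247.0], 261)]
```

The near side is at about 77°. I open, back out, shut and push it to its stop.

Call:
step_arm(
  targets=[
    [[0,0,0,0,0,0],[0,0,0,0,0,0],[0,0,0,0,0,0],[0,0,0,0,0,0],[-15,0,2,0,0,0],[-30,0,4,0,0,0],[-40,0,4,0,0,0],[-40,0,4,0,0,0]],
  ],
  fingers=-1,
)

```text
time: 10.65
tool_pos: [459.9, 33.0, 74.7]
tcp_rot: [-180.0, 0.1, -2.9]
ft_force: [-0.1, 0.1, -1.4]
finger_gap: 85.4
grip_force: 0.0
```

Call:
step_arm(
  targets=[
    [[0,0,0,0,0,0],[0,0,0,0,0,0],[0,0,0,0,0,0],[0,0,0,0,0,0],[0,0,0,0,0,0],[0,0,0,0,0,0],[0,0,0,0,0,0],[10,0,0,0,0,0],[18,0,0,0,0,0],[22,0,0,0,0,0],[24,0,0,0,0,0],[24,0,0,0,0,0]],
  ],
  fingers=1,
)

```text
time: 11.65
tool_pos: [484.9, 32.7, 74.9]
tcp_rot: [180.0, 0.2, -2.9]
ft_force: [-6.1, -0.4, 5.0]
finger_gap: 0.3
grip_force: 2.9
```

Run:
```python
from h import *
edge('near',88)
```

```text
[484.9  32.7  75. ] -0.06462461379822854 [-5.5 -0.7  4.4]
60 [([381.0, 243.0], 222), ([148.0, 242.0], 221), ([358.0, 243.0], 222), ([171.0, 242.0], 222)]
70 [([385.0, 235.0], 222), ([145.0, 235.0], 221), ([361.0, 235.0], 222), ([169.0, 235.0], 222)]
75 [([386.0, 231.0], 222), ([144.0, 231.0], 221), ([362.0, 231.0], 222), ([168.0, 231.0], 222)]
80 [([387.0, 226.0], 222), ([142.0, 226.0], 221), ([363.0, 226.0], 222), ([167.0, 226.0], 222)]
85 [([388.0, 221.0], 222), ([141.0, 221.0], 221), ([364.0, 221.0], 222), ([166.0, 221.0], 222)]
90 [([389.0, 215.0], 222), ([141.0, 215.0], 221), ([364.0, 215.0], 222), ([165.0, 215.0], 222)]
```

Call:
step_arm(
  targets=[
    [[1,0,0,0,0,0],[2.5,0,0,0,0,0],[2.5,0,0,0,0,0],[2.5,0,0,0,0,0]],
  ],
)

```text
time: 12.03
tool_pos: [485.2, 32.8, 74.6]
tcp_rot: [180.0, 0.4, -2.9]
ft_force: [-16.0, -0.8, 12.7]
finger_gap: -0.0
grip_force: 8.2
```

Force rose 10 N for 0.3 mm, so it is at the stop. Now the left tab.

Call:
step_arm(
  targets=[
    [[-10,0,0,0,0,0],[-12,0,25,0,0,0],[-5,5,60,0,0,0.12],[5,20,75,0,0,0.24],[17,35,75,0,0,0.36],[29,55,75,0,0,0.48],[40,75,75,0,0,0.6],[50,90,75,0,0,0.72],[60,105,75,0,0,0.84],[70,120,75,0,0,0.96],[80,130,75,0,0,1.08],[88,138,75,0,0,1.2]],
  ],
  fingers=-1,
)

```text
time: 13.03
tool_pos: [576.8, 171.9, 150.1]
tcp_rot: [-180.0, -0.0, 66.3]
ft_force: [0.7, -0.5, -0.0]
finger_gap: 85.1
grip_force: 0.0
```

Call:
step_arm(
  targets=[
    [[0,0,-10,0,0,0.12],[0,0,-25,0,0,0.24],[0,0,-40,0,0,0.371],[0,0,-50,0,0,0.371],[0,0,-50,0,0,0.371],[0,0,-50,0,0,0.371]],
  ],
)

```text
time: 13.53
tool_pos: [575.7, 170.6, 99.7]
tcp_rot: [-179.9, 0.0, 86.9]
ft_force: [-1.4, -0.6, 1.4]
finger_gap: 85.4
grip_force: 0.0
```

Run:
```python
from h import *
w=tab('left',14)
```

```text
[575.7 170.6  99.7] [-179.9    0.    86.9] 13.5333
[76. 12.] [array([473.3, 296.9]), array([14.6, 37.1]), np.float64(86.9)]
[261. 203.] [array([575.4, 172.2]), array([30.9, 26.6]), np.float64(86.9)]
8 [576.2 174.3  12.4] [[262.0, 226.0], [262.0, 188.0]]
12 [576.2 173.6  16.5] [[262.0, 229.0], [262.0, 191.0]]
16 [576.1 172.6  20.5] [[262.0, 231.0], [262.0, 195.0]]
20 [576.1 171.3  24.5] [[262.0, 234.0], [262.0, 200.0]]
25 [576.  169.3  29.4] [[262.0, 237.0], [262.0, 206.0]]
30 [575.8 166.9  34. ] [[262.0, 241.0], [262.0, 214.0]]
```

Call:
step_arm(
  targets=[
    [[0,1,-25,0,0,0],[0,1,-50,0,0,0],[0,1,-66,0,0,0],[0,1,-73,0,0,0],[0,1,-73,0,0,0]],
  ],
)

```text
time: 14.0
tool_pos: [575.4, 171.5, 26.3]
tcp_rot: [-179.9, 0.0, 87.0]
ft_force: [0.1, -0.2, 0.6]
finger_gap: 85.5
grip_force: 0.0
```

Call:
step_arm(
  targets=[
    [[0,0,0,0,0,0],[0,0,0,0,0,0],[0,0,0,0,0,0],[0,0,0,0,0,0],[0,0,0,0,0,0],[0,0,0,0,0,0],[0,0,0,0,0,0],[0,0,0,0,0,0]],
  ],
  fingers=1,
  newtons=25,
)

```text
time: 14.67
tool_pos: [576.5, 172.0, 27.7]
tcp_rot: [180.0, -0.0, 87.1]
ft_force: [0.0, 0.7, 2.8]
finger_gap: 25.0
grip_force: 27.7
```

Call:
step_arm(
  targets=[
    [[0,-1.3,5,0,0,0],[0,-2.9,9.7,0,0,0],[-0.4,-7.5,18.7,0,0,0],[-0.7,-13.6,26.8,0,0,0],[-1,-21,33.7,0,0,0],[-1.5,-29.5,39.2,0,0,0],[-2,-38.8,43.2,0,0,0],[-2.4,-48.6,45.4,0,0,0],[-2.8,-56.5,46,0,0,0],[-2.8,-58.5,46,0,0,0],[-2.8,-58.5,46,0,0,0],[-2.8,-58.5,46,0,0,0]],
  ],
)

```text
time: 15.67
tool_pos: [573.3, 112.1, 73.7]
tcp_rot: [180.0, 0.1, 87.1]
ft_force: [0.2, -2.1, 1.5]
finger_gap: 0.1
grip_force: 0.8
```

Call:
step_arm(
  targets=[
    [[0,0,0,0,0,0],[0,0,0,0,0,0],[0,0,0,0,0,0],[0,0,0,0,0,0],[0,15,2,0,0,0],[0,30,2,0,0,0],[0,40,2,0,0,0],[0,40,2,0,0,0]],
  ],
  fingers=-1,
)

```text
time: 16.33
tool_pos: [573.2, 155.2, 75.2]
tcp_rot: [-180.0, -0.0, 87.2]
ft_force: [0.9, -0.6, 1.1]
finger_gap: 85.7
grip_force: 0.0
```

Call:
step_arm(
  targets=[
    [[0,0,0,0,0,0],[0,0,0,0,0,0],[0,0,0,0,0,0],[0,0,0,0,0,0],[0,0,0,0,0,0],[0,0,0,0,0,0],[0,0,0,0,0,0],[0,-10,0,0,0,0],[0,-18,0,0,0,0],[0,-22,0,0,0,0],[0,-24,0,0,0,0],[0,-24,0,0,0,0]],
  ],
  fingers=1,
)

```text
time: 17.33
tool_pos: [573.4, 130.4, 75.4]
tcp_rot: [180.0, -0.2, 87.1]
ft_force: [0.0, 9.7, -0.8]
finger_gap: 0.6
grip_force: 4.9
```

Call:
step_arm(
  targets=[
    [[0,-1,0,0,0,0],[0,-1.5,0,0,0,0],[0,-1.5,0,0,0,0]],
  ],
)

```text
time: 17.58
tool_pos: [573.4, 130.2, 75.5]
tcp_rot: [180.0, -0.3, 87.1]
ft_force: [0.7, 15.2, -0.3]
finger_gap: -0.1
grip_force: 7.5
```

Run:
```python
from h import *
w=snap('wrist');t=snap('top');s=snap('scene')
a=np.hstack([cv2.resize(w['img'],(400,300)),cv2.resize(s['img'][100:300,150:417],(400,300))])
b=cv2.resize(t['img'][130:310,160:400],(400,300));cv2.imwrite('pics/c7.png',np.vstack([a,np.hstack([b,np.zeros_like(b)])]))
```

```text
(no output)
```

View pics/c7.png

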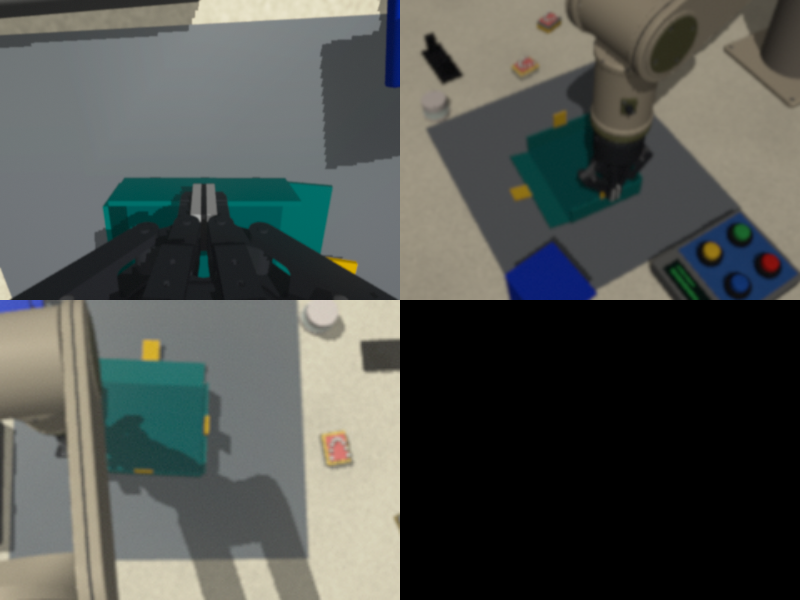

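Three sides are up (scene crop shows the box with only the far flap down). Now the far tab.

Call:
step_arm(
  targets=[
    [[0,10,0,0,0,0],[0,12,25,0,0,0],[5,8,60,0,0,-0.12],[15,-5,75,0,0,-0.24],[27,-20,75,0,0,-0.36],[40,-35,75,0,0,-0.48],[55,-50,75,0,0,-0.6],[70,-65,75,0,0,-0.72],[85,-80,75,0,0,-0.84],[100,-90,75,0,0,-0.96],[112,-100,75,0,0,-1.08],[121,-109,75,0,0,-1.2]],
  ],
  fingers=-1,
)

```text
time: 18.73
tool_pos: [695.1, 17.1, 150.1]
tcp_rot: [180.0, 0.0, 18.0]
ft_force: [-0.0, 0.1, -0.8]
finger_gap: 85.4
grip_force: 0.0
```

Call:
step_arm(
  targets=[
    [[0,0,-10,0,0,-0.12],[0,0,-25,0,0,-0.24],[0,0,-40,0,0,-0.371],[0,0,-50,0,0,-0.371],[0,0,-50,0,0,-0.371],[0,0,-50,0,0,-0.371]],
  ],
)

```text
time: 19.23
tool_pos: [693.7, 18.5, 99.5]
tcp_rot: [180.0, 0.1, -2.7]
ft_force: [-0.1, -0.5, -0.2]
finger_gap: 85.2
grip_force: 0.0
```

Run:
```python
from h import *
w=tab('far',18)
```

```text
[693.7  18.5  99.5] [ 1.8e+02  1.0e-01 -2.7e+00] 19.2333
[256. 206.] [array([693.5,  22.9]), array([26.6, 29.8]), np.float64(87.3)]
8 [697.9  20.5  12.4] [[259.0, 224.0], [259.0, 185.0]]
12 [697.2  20.5  16.5] [[259.0, 226.0], [259.0, 188.0]]
16 [696.2  20.6  20.5] [[259.0, 228.0], [259.0, 192.0]]
20 [694.9  20.7  24.5] [[259.0, 231.0], [259.0, 196.0]]
25 [692.9  20.8  29.4] [[259.0, 234.0], [259.0, 203.0]]
30 [690.5  20.9  34. ] [[259.0, 238.0], [259.0, 210.0]]
```

Call:
step_arm(
  targets=[
    [[1.5,3,-25,0,0,0],[1.5,3,-50,0,0,0],[1.5,3,-66,0,0,0],[1.5,3,-73,0,0,0],[1.5,3,-73,0,0,0]],
  ],
)

```text
time: 19.7
tool_pos: [694.4, 21.8, 25.3]
tcp_rot: [180.0, 0.2, -2.8]
ft_force: [-1.0, -0.3, -1.1]
finger_gap: 85.3
grip_force: 0.0
```

Call:
step_arm(
  targets=[
    [[0,0,0,0,0,0],[0,0,0,0,0,0],[0,0,0,0,0,0],[0,0,0,0,0,0],[0,0,0,0,0,0],[0,0,0,0,0,0],[0,0,0,0,0,0],[0,0,0,0,0,0]],
  ],
  fingers=1,
  newtons=25,
)

```text
time: 20.37
tool_pos: [696.7, 21.8, 28.2]
tcp_rot: [-180.0, -0.1, -2.9]
ft_force: [2.8, 1.6, 3.7]
finger_gap: 24.5
grip_force: 27.5
```

Call:
step_arm(
  targets=[
    [[-1.3,0,5,0,0,0],[-2.9,0,9.7,0,0,0],[-7.5,0.4,18.7,0,0,0],[-13.6,0.7,26.8,0,0,0],[-21,1,33.7,0,0,0],[-29.5,1.5,39.2,0,0,0],[-38.8,2,43.2,0,0,0],[-48.6,2.5,44.5,0,0,0],[-54,2.8,45,0,0,0],[-54,2.8,45,0,0,0],[-54,2.8,45,0,0,0]],
  ],
)

```text
time: 21.28
tool_pos: [642.7, 24.5, 74.2]
tcp_rot: [180.0, -0.2, -2.9]
ft_force: [2.2, 1.3, 7.2]
finger_gap: 24.3
grip_force: 24.1
```

Call:
step_arm(
  targets=[
    [[0,0,0,0,0,0],[0,0,0,0,0,0],[0,0,0,0,0,0],[0,0,0,0,0,0],[15,0,2,0,0,0],[30,0,2,0,0,0],[40,0,2,0,0,0],[40,0,2,0,0,0]],
  ],
  fingers=-1,
)

```text
time: 21.95
tool_pos: [683.0, 24.4, 74.1]
tcp_rot: [180.0, -0.0, -2.9]
ft_force: [0.8, 0.3, 0.5]
finger_gap: 85.5
grip_force: 0.0
```

Call:
step_arm(
  targets=[
    [[0,0,0,0,0,0],[0,0,0,0,0,0],[0,0,0,0,0,0],[0,0,0,0,0,0],[0,0,0,0,0,0],[0,0,0,0,0,0],[0,0,0,0,0,0],[-10,0,0,0,0,0],[-18,0,0,0,0,0],[-24,0,0,0,0,0],[-28,0,0,0,0,0],[-28,0,0,0,0,0]],
  ],
  fingers=1,
)

```text
time: 22.95
tool_pos: [653.6, 24.6, 74.6]
tcp_rot: [-180.0, -0.0, -2.9]
ft_force: [-0.2, 0.3, -0.0]
finger_gap: -0.1
grip_force: 0.0
```

Call:
step_arm(
  targets=[
    [[-1,0,0,0,0,0],[-2.5,0,0,0,0,0],[-4,0,0,0,0,0],[-4,0,0,0,0,0]],
  ],
)

```text
time: 23.28
tool_pos: [652.9, 24.5, 74.8]
tcp_rot: [-180.0, -0.4, -2.9]
ft_force: [15.4, 1.5, -9.3]
finger_gap: 0.2
grip_force: 7.7
```

Run:
```python
from h import *
w=snap('wrist');t=snap('top');s=snap('scene')
a=np.hstack([cv2.resize(w['img'],(400,300)),cv2.resize(s['img'][100:300,150:417],(400,300))])
b=cv2.resize(t['img'][130:310,160:400],(400,300));cv2.imwrite('pics/c8.png',np.vstack([a,np.hstack([b,np.zeros_like(b)])]))
```

```text
(no output)
```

View pics/c8.png

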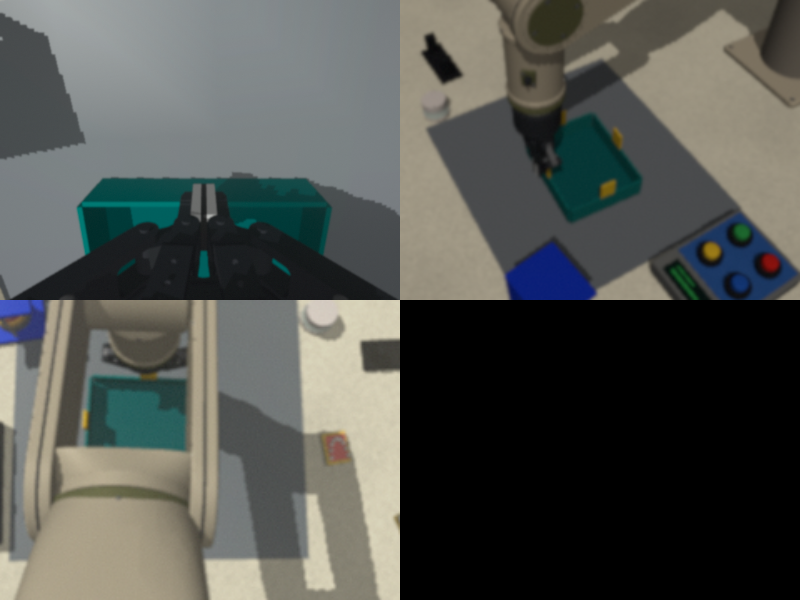

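All four sides are up. I move above model_a and look from near.

Call:
step_arm(
  targets=[
    [[10,0,0,0,0,0],[12,0,30,0,0,0],[5,-10,65,0,0,0],[-10,-35,75,0,0,0],[-20,-70,75,0,0,0],[-35,-105,75,0,0,0.05],[-50,-140,75,0,0,0.1],[-65,-175,75,0,0,0.15],[-80,-210,75,0,0,0.2],[-95,-245,75,0,0,0.2],[-110,-275,75,0,0,0.2],[-119,-291,75,0,0,0.2]],
  ],
  fingers=-1,
)

```text
time: 24.43
tool_pos: [529.0, -269.8, 149.2]
tcp_rot: [180.0, 0.1, 8.5]
ft_force: [0.1, -0.5, -0.6]
finger_gap: 85.4
grip_force: 0.0
```

Call:
step_arm(
  targets=[
    [[0,0,-10,0,0,0],[0,0,-25,0,0,0],[0,0,-25,0,0,0],[0,0,-25,0,0,0]],
  ],
)

```text
time: 24.77
tool_pos: [530.1, -265.3, 122.7]
tcp_rot: [-179.9, 0.1, 8.6]
ft_force: [1.2, -0.3, 0.5]
finger_gap: 85.1
grip_force: 0.0
```

```bash
cat >> h.py <<'E'
def model(f):
    S=r.sense();w=snap('wrist',f);print(S['tool_pos'].round(1),S['tcp_rot'].round(1))
    h=cv2.cvtColor(w['img'],cv2.COLOR_BGR2HSV)
    m=cv2.inRange(h,np.array((0,80,120)),np.array((8,255,255)))|cv2.inRange(h,np.array((170,80,120)),np.array((180,255,255)))
    m=cv2.morphologyEx(m,cv2.MORPH_CLOSE,np.ones((9,9)))
    for c in cv2.findContours(m,cv2.RETR_EXTERNAL,cv2.CHAIN_APPROX_NONE)[0]:
        if cv2.contourArea(c)<400: continue
        q=onz(w,c.reshape(-1,2),24)[:,:2].astype(np.float32)
        print('gum',cv2.boundingRect(c),[np.round(x,1) for x in cv2.minAreaRect(q)])
    return w
E
python3 - <<'E'
from h import *
w=model('mA.png')
E
```

```text
[ 530.1 -265.3  122.7] [-1.799e+02  1.000e-01  8.600e+00]
gum (242, 167, 42, 50) [array([ 534.2, -264.8]), array([38.4, 29.8]), np.float64(8.7)]
```

View pics/mA.png

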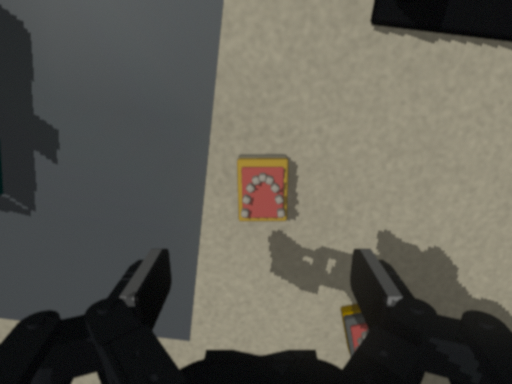

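The wrist view shows model_a centred at about (263,189), columns 239–288, aligned with the tool (yaw 8.7°), with model_d peeking in at (355,330). I descend and grip.

Call:
step_arm(
  targets=[
    [[2,0.5,-30,0,0,0],[2,0.5,-60,0,0,0],[2,0.5,-85,0,0,0],[2,0.5,-95,0,0,0],[2,0.5,-95,0,0,0]],
  ],
)

```text
time: 25.23
tool_pos: [531.4, -264.2, 26.7]
tcp_rot: [-179.8, 0.2, 8.6]
ft_force: [-0.9, 0.7, -0.2]
finger_gap: 85.1
grip_force: 0.0
```

Call:
step_arm(
  targets=[
    [[0,0,0,0,0,0],[0,0,0,0,0,0],[0,0,0,0,0,0],[0,0,0,0,0,0],[0,0,0,0,0,0],[0,0,0,0,0,0],[0,0,0,0,0,0]],
  ],
  fingers=1,
  newtons=60,
)

```text
time: 25.82
tool_pos: [534.4, -266.9, 31.7]
tcp_rot: [179.9, -0.2, 8.6]
ft_force: [0.2, 0.5, 6.7]
finger_gap: 36.6
grip_force: 61.0
```

Call:
step_arm(
  targets=[
    [[0,0,15,0,0,0],[0,0,40,0,0,0],[0,0,75,0,0,0.12],[0,10,100,0,0,0.24],[5,30,110,0,0,0.36],[10,55,110,0,0,0.48],[15,85,110,0,0,0.6],[20,115,110,0,0,0.72],[25,145,110,0,0,0.84],[29,175,110,0,0,0.96],[32,200,110,0,0,1.08],[34,220,110,0,0,1.2]],
  ],
)

```text
time: 26.82
tool_pos: [567.2, -43.9, 140.0]
tcp_rot: [179.9, -0.0, 77.7]
ft_force: [-0.6, -0.2, -1.3]
finger_gap: 36.4
grip_force: 60.2
```

Held (gap 36.6). I carry it over the tray and lower it.

Call:
step_arm(
  targets=[
    [[0,15,0,0,0,0.1],[0,30,0,0,0,0.165],[0,36,0,0,0,0.165],[0,36,0,0,0,0.165],[0,36,-30,0,0,0.165],[0,36,-60,0,0,0.165],[0,36,-85,0,0,0.165],[0,36,-95,0,0,0.165],[0,36,-95,0,0,0.165],[0,36,-95,0,0,0.165]],
  ],
)

```text
time: 27.65
tool_pos: [567.0, -10.6, 44.7]
tcp_rot: [-180.0, 0.0, 86.7]
ft_force: [0.0, -0.1, 0.0]
finger_gap: 36.1
grip_force: 60.2
```

Run:
```python
from h import *
w=snap('wrist','pA.png');S=r.sense();print(S['tool_pos'],S['tcp_rot'],S['finger_gap'])
```

```text
[568.01325843 -10.5935871   45.86252737] [1.79891938e+02 1.27075234e-02 8.67172308e+01] 36.313377317436384
```

View pics/pA.png

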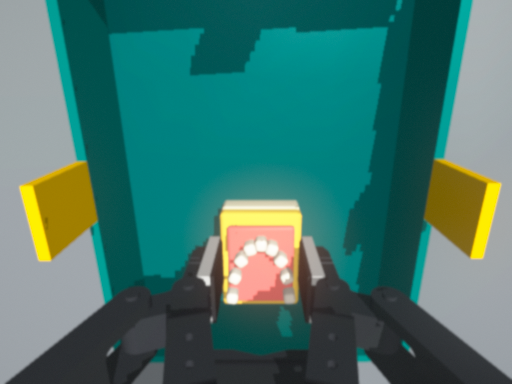

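Model_a sits level between the pads, centred in the tray. I lower it gently until it touches.

Call:
step_arm(
  targets=[
    [[0,0,-3,0,0,0],[0,0,-6,0,0,0],[0,0,-8,0,0,0],[0,0,-9,0,0,0],[0,0,-9,0,0,0]],
  ],
)

```text
time: 28.12
tool_pos: [567.2, -10.0, 35.7]
tcp_rot: [180.0, 0.0, 86.8]
ft_force: [0.6, 0.3, 0.4]
finger_gap: 36.0
grip_force: 60.3
```

Call:
step_arm(
  targets=[
    [[0,0,-1,0,0,0],[0,0,-2,0,0,0],[0,0,-3,0,0,0],[0,0,-3,0,0,0]],
  ],
)

```text
time: 28.45
tool_pos: [567.3, -10.0, 35.6]
tcp_rot: [180.0, 0.0, 86.8]
ft_force: [-15.2, 0.8, 30.4]
finger_gap: 35.9
grip_force: 63.7
```

Contact confirmed at z≈35.7. I ease up, open and lift away.

Call:
step_arm(
  targets=[
    [[0,0,2,0,0,0],[0,0,2.5,0,0,0],[0,0,2.5,0,0,0]],
  ],
)

```text
time: 28.7
tool_pos: [567.5, -10.0, 35.7]
tcp_rot: [179.9, 0.0, 86.8]
ft_force: [-2.5, 0.4, 8.3]
finger_gap: 36.2
grip_force: 61.2
```

Call:
step_arm(
  targets=[
    [[0,0,0,0,0,0],[0,0,0,0,0,0],[0,0,0,0,0,0],[0,0,0,0,0,0],[0,0,0,0,0,0],[0,0,25,0,0,0],[0,0,60,0,0,0],[0,0,100,0,0,0]],
  ],
  fingers=-1,
)

```text
time: 29.37
tool_pos: [564.7, -9.7, 133.2]
tcp_rot: [-179.7, -0.0, 86.8]
ft_force: [1.1, -0.9, 0.3]
finger_gap: 85.6
grip_force: 0.0
```

Run:
```python
from h import *
w=model('pA2.png');t=snap('top','t5.png')
for b in blobs(t['img'],(0,90,100),(8,255,255),10,roi=(320,180,512,330)): print('red top',b[0].round(1),b[1],onz(t,[b[0]],24)[0].round(1))
```

```text
[564.7  -9.7 133.2] [-179.7   -0.    86.8]
gum (245, 171, 40, 48) [array([566.6, -10. ]), array([38.8, 30.3]), np.float64(86.9)]
red top [405.5 261.7] 41 [ 421.9 -372.5   24. ]
red top [411.  268.8] 74 [ 404.1 -385.4   24. ]
```

Model_a rests flat at tray y≈-37. Model_d is unmoved, so I go there.

Call:
step_arm(
  targets=[
    [[-5,-15,5,0,0,-0.09],[-15,-45,5,0,0,-0.18],[-30,-78,5,0,0,-0.27],[-45,-110,5,0,0,-0.36],[-60,-143,5,0,0,-0.45],[-75,-176,5,0,0,-0.54],[-90,-210,5,0,0,-0.63],[-103,-243,5,0,0,-0.72],[-117,-276,5,0,0,-0.81],[-130,-310,5,0,0,-0.9],[-142,-340,5,0,0,-1.0],[-154,-369,5,0,0,-1.096]],
  ],
)

```text
time: 30.47
tool_pos: [412.0, -380.8, 139.7]
tcp_rot: [180.0, -0.0, 23.7]
ft_force: [-0.2, -0.4, -0.4]
finger_gap: 85.1
grip_force: 0.0
```

Call:
step_arm(
  targets=[
    [[0,0,-10,0,0,0],[0,0,-20,0,0,0],[0,0,-20,0,0,0],[0,0,-20,0,0,0]],
  ],
)

```text
time: 30.8
tool_pos: [412.6, -377.2, 118.2]
tcp_rot: [-179.8, 0.0, 24.1]
ft_force: [-0.2, -0.0, -0.6]
finger_gap: 85.5
grip_force: 0.0
```

Run:
```python
from h import *
w=model('mD.png')
```

```text
[ 412.6 -377.2  118.2] [-179.8    0.    24.1]
gum (246, 179, 40, 49) [array([ 410.8, -380. ]), array([37.5, 28.1]), np.float64(21.8)]
```

Call:
step_arm(
  targets=[
    [[-1.5,-2.5,-30,0,0,-0.02],[-1.5,-2.5,-60,0,0,-0.02],[-1.5,-2.5,-82,0,0,-0.02],[-1.5,-2.5,-90,0,0,-0.02],[-1.5,-2.5,-90,0,0,-0.02]],
  ],
)

```text
time: 31.27
tool_pos: [410.7, -379.3, 27.7]
tcp_rot: [-179.8, 0.1, 23.0]
ft_force: [0.4, -0.3, 0.4]
finger_gap: 85.2
grip_force: 0.0
```

Call:
step_arm(
  targets=[
    [[0,0,0,0,0,0],[0,0,0,0,0,0],[0,0,0,0,0,0],[0,0,0,0,0,0],[0,0,0,0,0,0],[0,0,0,0,0,0],[0,0,0,0,0,0]],
  ],
  fingers=1,
  newtons=60,
)

```text
time: 31.85
tool_pos: [412.6, -382.7, 31.9]
tcp_rot: [179.8, -0.1, 22.8]
ft_force: [-0.6, 0.7, 6.7]
finger_gap: 36.3
grip_force: 60.8
```

Call:
step_arm(
  targets=[
    [[0,0,15,0,0,0],[0,0,40,0,0,0],[0,0,75,0,0,0.1],[5,15,100,0,0,0.2],[15,45,110,0,0,0.3],[30,78,110,0,0,0.4],[45,115,110,0,0,0.5],[60,150,110,0,0,0.6],[75,187,110,0,0,0.7],[90,223,110,0,0,0.8],[105,260,110,0,0,0.9],[120,295,110,0,0,1.0]],
  ],
)

```text
time: 32.85
tool_pos: [532.0, -84.5, 140.6]
tcp_rot: [179.9, 0.0, 80.4]
ft_force: [0.5, -0.4, -1.2]
finger_gap: 36.1
grip_force: 60.3
```

Call:
step_arm(
  targets=[
    [[10,35,0,0,0,0.06],[20,70,0,0,0,0.117],[30,105,0,0,0,0.117],[36,135,0,0,0,0.117],[39,149,0,0,0,0.117],[39,149,0,0,0,0.117],[39,149,0,0,0,0.117],[39,149,-35,0,0,0.117],[39,149,-70,0,0,0.117],[39,149,-92,0,0,0.117],[39,149,-97,0,0,0.117],[39,149,-97,0,0,0.117]],
  ],
)

```text
time: 33.85
tool_pos: [568.4, 60.9, 40.8]
tcp_rot: [-179.7, 0.0, 86.8]
ft_force: [0.2, 0.3, -0.0]
finger_gap: 36.0
grip_force: 60.3
```

Run:
```python
from h import *
w=snap('wrist','pD.png');S=r.sense();print(S['tool_pos'],S['tcp_rot'],S['finger_gap'])
```

```text
[570.15628712  61.26377379  42.94397116] [-1.79944053e+02  2.03367799e-02  8.67672852e+01] 36.20051465659898
```

View pics/pD.png

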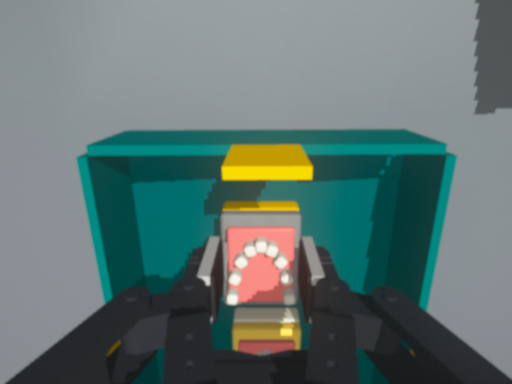

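Model_d hangs level above the floor with model_a clear behind it (265,330). I set it down.

Call:
step_arm(
  targets=[
    [[0,0,-3,0,0,0],[0,0,-5.5,0,0,0],[0,0,-7,0,0,0],[0,0,-8,0,0,0],[0,0,-8,0,0,0],[0,0,-8,0,0,0]],
  ],
)

```text
time: 34.4
tool_pos: [571.2, 62.5, 35.9]
tcp_rot: [179.9, 0.0, 86.9]
ft_force: [-1.8, -1.2, 5.2]
finger_gap: 35.7
grip_force: 61.0
```

Touching at z 35.9 with 5 N. I release and lift.

Call:
step_arm(
  targets=[
    [[0,0,0,0,0,0],[0,0,0,0,0,0],[0,0,0,0,0,0],[0,0,0,0,0,0],[0,0,0,0,0,0],[0,0,25,0,0,0],[0,0,60,0,0,0],[0,0,100,0,0,0],[0,0,130,0,0,0],[0,0,130,0,0,0]],
  ],
  fingers=-1,
)

```text
time: 35.23
tool_pos: [574.7, 62.7, 173.3]
tcp_rot: [179.3, -0.1, 86.9]
ft_force: [0.7, -0.3, 1.7]
finger_gap: 85.3
grip_force: 0.0
```

Call:
step_arm(
  targets=[
    [[-25,0,20,0,0,0],[-60,0,30,0,0,0],[-95,0,30,0,0,0],[-120,0,30,0,0,0],[-140,0,30,0,0,0],[-140,0,30,0,0,0],[-140,0,30,0,0,0]],
  ],
)

```text
time: 35.82
tool_pos: [430.1, 62.6, 194.8]
tcp_rot: [179.9, -0.0, 86.9]
ft_force: [1.7, -0.6, 0.5]
finger_gap: 85.3
grip_force: 0.0
```

Run:
```python
from h import *
S=r.sense();print(S['tool_pos'],S['time'])
w=snap('wrist');t=snap('top');s=snap('scene')
a=np.hstack([cv2.resize(w['img'],(400,300)),cv2.resize(s['img'][50:350,50:450],(400,300))])
b=cv2.resize(t['img'],(400,300));cv2.imwrite('pics/c9.png',np.vstack([a,np.hstack([b,np.zeros_like(b)])]))
h=model('x.png')
```

```text
[430.05244414  62.62014338 194.80456977] 35.8167
[431.2  62.5 195. ] [180.   -0.   86.8]
gum (382, 217, 34, 35) [array([568. , -10.4]), array([38.8, 30.6]), np.float64(86.8)]
gum (391, 145, 37, 42) [array([572.2,  61.9]), array([40.3, 31.3]), np.float64(86.8)]
```

View pics/c9.png

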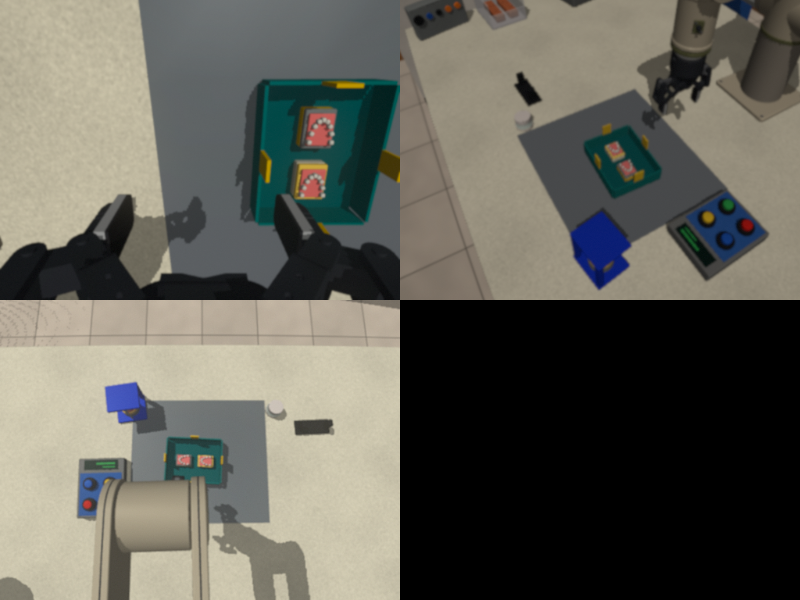

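Both models lie flat in the tray, the sides are up (scene crop), and the articulator, pot and rest are unmoved. No other model is on the bench. Now to the console, fingers shut, hovering at the blue key.

Call:
step_arm(
  targets=[
    [[5,25,0,0,0,0],[12,60,0,0,0,0],[20,95,0,0,0,0],[28,130,0,0,0,0],[36,165,0,0,0,0],[44,200,0,0,0,0],[52,235,0,0,0,0],[58,270,0,0,0,0],[63,295,-10,0,0,0],[63,295,-35,0,0,0],[63,295,-45,0,0,0],[63,295,-45,0,0,0]],
  ],
  fingers=1,
)

```text
time: 37.02
tool_pos: [491.5, 356.4, 145.1]
tcp_rot: [-179.6, 0.3, 86.9]
ft_force: [-1.7, -0.2, -0.2]
finger_gap: -0.4
grip_force: 0.0
```

Run:
```python
from h import *
S=r.sense();print(S['tool_pos'],S['tcp_rot'],S['time'])
w=snap('wrist','k.png')
for nm,lo,hi in(('yellow',(18,120,90),(32,255,255)),('blue',(100,150,60),(125,255,255)),('green',(50,120,60),(75,255,255)),('red',(0,150,80),(10,255,255)),('red',(170,150,80),(180,255,255))):
    for b in blobs(w['img'],lo,hi,100): print(nm,b[0].round(1),b[1],onz(w,[b[0]],59)[0].round(1))
T=S['tool_pos']-[0,0,22];print('tip',proj(w,[T]),'tip over key',proj(w,[[T[0],T[1],59]]))
t=snap('top')
for nm,lo,hi in(('yellow',(18,120,90),(32,255,255)),('blue',(100,150,60),(125,255,255)),('green',(50,120,60),(75,255,255))):
    for b in blobs(t['img'],lo,hi,30,roi=(85,200,175,290)): print('top',nm,b[0].round(1),b[1],onz(t,[b[0]],59)[0].round(1))
```

```text
[491.4532964  356.35287319 145.08635885] [-179.64015631    0.25998353   86.87520798] 37.0167
blue [226.6 207.3] 13498 [466.2 356.2  59. ]
blue [264.2 198.6] 1124 [493.1 361.3  59. ]
blue [502.5 288.4] 1451 [673.2 277.7  59. ]
green [348.4 238.3] 653 [553.  327.1  59. ]
green [335.  251.3] 307 [543.5 316.9  59. ]
green [188.2 275.8] 505 [431.7 301.2  59. ]
red [167.4 204.9] 365 [424.4 360.2  59. ]
red [180.2 204.8] 671 [433.5 359.8  59. ]
tip [[262.10014747 251.87890317]] tip over key [[262.20772035 205.33470946]]
top yellow [138.2 233.8] 98 [495.1 293.   59. ]
top blue [124.6 241.6] 799 [476.4 325.2  59. ]
top blue [112.3 234.9] 72 [492.6 356.4  59. ]
top green [135.4 208.7] 44 [556.8 303.   59. ]
top green [137.9 260.6] 52 [431.  290.7  59. ]
```

View pics/k.png

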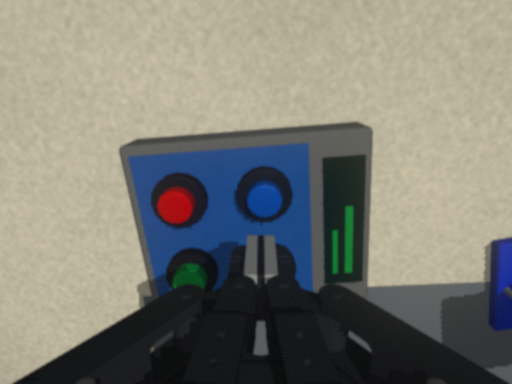

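The view shows blue at (264,199), red at (178,205), green at (188,276), with yellow under the fingers. The neighbours are well apart. I descend on blue.

Call:
step_arm(
  targets=[
    [[0,0,-20,0,0,0],[0,0,-45,0,0,0],[0,0,-55,0,0,0],[0,0,-55,0,0,0],[0,0,-55,0,0,0],[0,0,-55,0,0,0]],
  ],
)

```text
time: 37.62
tool_pos: [494.5, 357.8, 96.8]
tcp_rot: [179.9, -0.1, 86.8]
ft_force: [0.5, -0.1, 0.3]
finger_gap: -0.2
grip_force: 0.0
```

Call:
step_arm(
  targets=[
    [[-1,0.5,-8,0,0,0],[-1,0.5,-14,0,0,0],[-1,0.5,-18,0,0,0],[-1,0.5,-20,0,0,0],[-1,0.5,-21,0,0,0],[-1,0.5,-21,0,0,0],[-1,0.5,-21,0,0,0]],
  ],
)

```text
time: 38.2
tool_pos: [492.8, 358.4, 75.0]
tcp_rot: [180.0, -0.0, 86.9]
ft_force: [-2.2, -1.5, 9.6]
finger_gap: -0.5
grip_force: 4.6
```

Bottomed out (9.6 N at z=75). I hold, rise, and go to yellow.

Call:
step_arm(
  targets=[
    [[0,0,0,0,0,0],[0,0,0,0,0,0],[0,0,15,0,0,0],[0,0,30,0,0,0],[0,-15,35,0,0,0],[1,-40,35,0,0,0],[2,-64,35,0,0,0],[2,-64,35,0,0,0],[2,-64,25,0,0,0],[2,-64,20,0,0,0],[2,-64,20,0,0,0],[2,-64,20,0,0,0]],
  ],
)

```text
time: 39.2
tool_pos: [493.5, 294.4, 92.5]
tcp_rot: [-179.9, 0.1, 86.9]
ft_force: [1.0, 0.2, 0.4]
finger_gap: 0.2
grip_force: 0.0
```

Run:
```python
from h import *
S=r.sense();print(S['tool_pos'],S['time'])
w=snap('wrist')
for nm,lo,hi in(('yellow',(18,120,60),(32,255,255)),('blue',(100,150,60),(125,255,255)),('red',(0,150,80),(10,255,255))):
    for b in blobs(w['img'],lo,hi,100): print(nm,b[0].round(1),b[1],onz(w,[b[0]],59)[0].round(1))
T=S['tool_pos'];print('tip over key',proj(w,[[T[0],T[1],59]]))
```

```text
[493.50466118 294.41833438  92.53091606] 39.2
yellow [264.6 227.5] 1118 [495.5 302.7  59. ]
blue [204.2 152. ] 32616 [467.5 345.6  59. ]
blue [253.5 120.2] 2334 [492.9 359.9  59. ]
red [122.1 129. ] 1791 [428.8 359.2  59. ]
tip over key [[261.80464869 241.31964098]]
```

Call:
step_arm(
  targets=[
    [[1,0,-6,0,0,0],[1,0,-12,0,0,0],[1,0,-16,0,0,0],[1,0,-19,0,0,0],[1,0,-20,0,0,0],[1,0,-20,0,0,0],[1,0,-20,0,0,0],[1,0,-20,0,0,0]],
  ],
)

```text
time: 39.92
tool_pos: [495.6, 294.4, 74.9]
tcp_rot: [180.0, -0.0, 86.9]
ft_force: [-4.8, -0.6, 11.1]
finger_gap: 0.1
grip_force: 5.4
```

Yellow is down. Next, green.

Call:
step_arm(
  targets=[
    [[0,0,15,0,0,0],[0,0,30,0,0,0],[-15,0,35,0,0,0],[-40,-1,35,0,0,0],[-64,-1,35,0,0,0],[-64,-1,35,0,0,0],[-64,-1,25,0,0,0],[-64,-1,20,0,0,0],[-64,-1,20,0,0,0],[-64,-1,20,0,0,0]],
  ],
)

```text
time: 40.75
tool_pos: [431.5, 292.6, 92.8]
tcp_rot: [-179.9, 0.1, 86.8]
ft_force: [0.9, -0.0, -0.1]
finger_gap: -0.3
grip_force: 0.0
```

Call:
step_arm(
  targets=[
    [[0,0,-6,0,0,0],[0,0,-12,0,0,0],[0,0,-16,0,0,0],[0,0,-19,0,0,0],[0,0,-20,0,0,0],[0,0,-20,0,0,0],[0,0,-20,0,0,0],[0,0,-20,0,0,0]],
  ],
)

```text
time: 41.42
tool_pos: [431.9, 293.1, 74.9]
tcp_rot: [180.0, -0.0, 86.8]
ft_force: [-2.4, -2.7, 11.4]
finger_gap: -0.2
grip_force: 5.9
```

Green is down. Blue again.

Call:
step_arm(
  targets=[
    [[0,0,15,0,0,0],[0,0,35,0,0,0],[15,15,40,0,0,0],[30,32,40,0,0,0],[45,50,40,0,0,0],[61.5,65,40,0,0,0],[61.5,65,35,0,0,0],[61.5,65,25,0,0,0],[61.5,65,20,0,0,0],[61.5,65,20,0,0,0],[61.5,65,20,0,0,0]],
  ],
)

```text
time: 42.33
tool_pos: [491.6, 357.0, 92.5]
tcp_rot: [-179.9, 0.1, 86.8]
ft_force: [0.5, 0.0, -0.1]
finger_gap: 0.3
grip_force: 0.0
```

Call:
step_arm(
  targets=[
    [[0,0,-6,0,0,0],[0,0,-12,0,0,0],[0,0,-16,0,0,0],[0,0,-19,0,0,0],[0,0,-20,0,0,0],[0,0,-20,0,0,0],[0,0,-20,0,0,0],[0,0,-20,0,0,0]],
  ],
)

```text
time: 43.0
tool_pos: [493.1, 358.0, 75.0]
tcp_rot: [180.0, 0.0, 86.9]
ft_force: [-3.9, -2.8, 10.5]
finger_gap: 0.0
grip_force: 5.3
```

Call:
step_arm(
  targets=[
    [[0,0,15,0,0,0],[0,0,35,0,0,0],[-15,-15,40,0,0,0],[-30,-32,40,0,0,0],[-45,-50,40,0,0,0],[-61.5,-65,40,0,0,0],[-61.5,-65,35,0,0,0],[-61.5,-65,25,0,0,0],[-61.5,-65,20,0,0,0],[-61.5,-65,20,0,0,0],[-61.5,-65,20,0,0,0]],
  ],
)

```text
time: 43.92
tool_pos: [431.4, 293.3, 93.0]
tcp_rot: [-179.9, 0.0, 86.9]
ft_force: [-0.4, 0.8, -0.1]
finger_gap: 0.1
grip_force: 0.0
```

Call:
step_arm(
  targets=[
    [[0,0,-6,0,0,0],[0,0,-12,0,0,0],[0,0,-16,0,0,0],[0,0,-19,0,0,0],[0,0,-20,0,0,0],[0,0,-20,0,0,0],[0,0,-20,0,0,0],[0,0,-20,0,0,0]],
  ],
)

```text
time: 44.58
tool_pos: [431.9, 293.4, 74.9]
tcp_rot: [180.0, -0.0, 86.9]
ft_force: [-3.2, -2.6, 11.5]
finger_gap: -0.2
grip_force: 5.6
```

Call:
step_arm(
  targets=[
    [[0,0,15,0,0,0],[0,0,45,0,0,0],[0,0,80,0,0,0],[0,0,115,0,0,0],[0,0,130,0,0,0],[0,0,130,0,0,0],[0,0,130,0,0,0],[0,0,130,0,0,0],[0,0,130,0,0,0]],
  ],
)

```text
time: 45.33
tool_pos: [430.4, 292.5, 201.6]
tcp_rot: [-179.8, 0.1, 86.8]
ft_force: [0.3, 0.8, -0.1]
finger_gap: -0.3
grip_force: 0.0
```

Run:
```python
from h import *
s=snap('scene');cv2.imwrite('pics/end.png',cv2.resize(s['img'][80:360,100:473],(800,600)))
```

```text
(no output)
```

View pics/end.png

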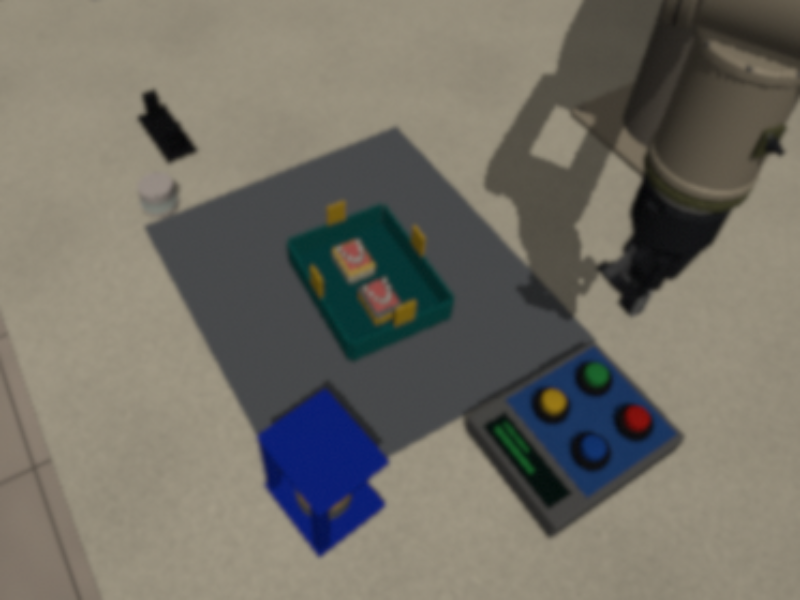

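The tray holds both models at (353,258) and (380,298) with its four sides up. All keys are up, the bystanders are in place and the arm is clear, so I hand in.

```bash
python3 -c "
from bench import r
print(r.hand_in())"
```

```text
the job is handed in; nothing more can be done
None
```

I handed the job in at about 45 s (verdict not shown): four tray sides up, both models found (model_a and model_d) flat in the tray, keys pressed blue, yellow, green, blue, green, red untouched, and the articulator, pot and rest look unmoved.

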